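# Lay the bread on the griddle and switch it on

## Task

Get the toast going at the tea stall: take the lid off the electric griddle and lay it level, handle up, in the middle of the empty steel tray, then move every slab of bread that stands on edge on the cutting board to the hot plate and tip it over so that it lies flat on a broad face, all of it on the plate and none on top of another. Only when all the bread is down, press the raised end of the rocker switch to turn the griddle on. Leave the tumblers and the butter dish beyond the griddle where they stand.

Things in the scene. Friction and masses are not known exactly. Their poses are not given: they have to be found in the camera images.
- griddle: Electric griddle pan, fixed. Origin: pan centre at counter height; x along its long side (away from the robot, small yaw), z up. Dark hot plate 360 (x) by 190 (y) mm, its top 62 mm up; round it a rim 10 mm thick, top 80 mm up. On the -y side an aluminium control panel, 260 x 55 mm, top 58 mm up, carries the rocker switch (the dial and lamp there do nothing).
- lid_grip (a point): Centre of the bar handle of the griddle's loose aluminium lid (0.29 to 0.55 kg, 380 x 210 mm in its x, y; z up). It rests on the pan's rim, with a 6 mm skirt inside (about 7 mm play each way). Bar: black, 14 mm square, 112 mm long along y, posts 50 mm either side of the centre; its axis is 57 mm above the lid's underside (skirt edge) and 34 mm above its top face.
- tray: Flat steel tray, fixed, to one side of the griddle (left or right). Origin: its centre on the counter; inside 430 mm (x) by 250 mm (y), floor 3 mm thick, rim 9 mm high. Empty at the start; it takes the lid, long side along long side.
- board: Wooden cutting board, fixed, on the other side of the griddle: 280 mm (x) by 250 mm (y), top 18 mm above its origin, which is at its centre on the counter.
- switch (a joint): Over-centre rocker switch of the griddle, rad: 0 = off (the end farther from the robot stands up), 0.44 = on (that end is down). It snaps to either end past 0.22; some 5 N on the raised end is enough. It turns about the griddle's y.
- switch_press (a point): Middle of the upper face of the rocker near its +x end (the end to press down for on), 12.5 mm from the rocker's hinge; moves with it, and goes down about 5 mm when switched. The rocker is 42 mm (x) by 26 mm (y), and black.
- bread1_c (a point): Centre of a stiff, thick slab of crusty bread, 100 (its x) by 22 thick (y) by 62 mm (z), about 55 g. At first it stands on a long edge on the cutting board (z up, x across the board, in two rows along x, slabs 75 to 125 mm apart in x and 105 to 130 in y); if knocked it may fall over or slide. It lies flat when its y is vertical, either way up. May be absent (None).
- bread2_c (a point): Centre of a stiff, thick slab of crusty bread, 100 (its x) by 22 thick (y) by 62 mm (z), about 55 g. At first it stands on a long edge on the cutting board (z up, x across the board, in two rows along x, slabs 75 to 125 mm apart in x and 105 to 130 in y); if knocked it may fall over or slide. It lies flat when its y is vertical, either way up. May be absent (None).
- bread3_c (a point): Centre of a stiff, thick slab of crusty bread, 100 (its x) by 22 thick (y) by 62 mm (z), about 55 g. At first it stands on a long edge on the cutting board (z up, x across the board, in two rows along x, slabs 75 to 125 mm apart in x and 105 to 130 in y); if knocked it may fall over or slide. It lies flat when its y is vertical, either way up. May be absent (None).
- bread4_c (a point): Centre of a stiff, thick slab of crusty bread, 100 (its x) by 22 thick (y) by 62 mm (z), about 55 g. At first it stands on a long edge on the cutting board (z up, x across the board, in two rows along x, slabs 75 to 125 mm apart in x and 105 to 130 in y); if knocked it may fall over or slide. It lies flat when its y is vertical, either way up. May be absent (None).
- tumbler1: Bystander, to be left alone: steel tumbler, 72 mm wide, 95 mm tall, standing beyond the griddle. Origin at the centre of its underside.
- tumbler2: Bystander, to be left alone: a second, like steel tumbler. Origin at the centre of its underside.
- butter: Bystander, to be left alone: block of butter on a small steel dish, 130 x 85 mm and 41 mm tall, beyond the griddle. Origin at the centre of its underside.

How it is judged:
By the outcome, as a careful person would: the job done as asked, in the order asked, and still so for the second after the job is handed in, with the robot touching nothing.
Of bread1, bread2, bread3, bread4 only 3 to 4 are there at a start; the rules pass over those that are not, and their reading is None.
At some moment in a run one of bread1, bread2, bread3, bread4 may be knocked a few centimetres aside while the robot is not near it.
Once in a run the grip may slacken for a moment while it holds something.
It also fails if it takes over 200 s, if anything falls off the work surface, if the arm or the gripper's body presses on something with over 40 N, if the wrist force passes 120 N, or if a joint passes its speed limit or range.

## Robot

A 7-joint arm with a two-finger parallel gripper is mounted at the origin on the work surface. World frame = base frame: x ahead of the robot, y to its left, z up, the work surface at z = 0. Lengths are in m, angles in rad, forces in N, time in s.
With the tool pointing down it reaches from about 0.35 to 0.9 m from the base axis. Payload 19.9 kg.
Tool frame: the origin (TCP) lies at the very end of the fingers, on their centre line; the grasp point (between the pads) lies 19 mm behind it (grip_depth is the distance from the TCP to the grasp point, in m); z points along the fingers, y is the line along which they close (so a half turn about z gives the same grasp; the last joint's range is limited). The gripper opens to 85 mm and grips with 20 to 120 N. Pads are 22 mm wide; open, the fingers measure 114 mm over their backs; the gripper's body (76 mm by 85 mm) begins 54 mm behind the grasp point. The pads swing forward as they close: fully open they stand 13 mm farther back than shut.
Start: joints at [1.254, 0.417, -0.01, 1.614, 0.005, 1.111, -0.053], TCP at [0.17, -0.601, 0.231] pointing down, gripper open.
Joint ranges: [-2.81, 2.81], [-0.39, 2.02], [-1.27, 1.25], [0.06, 2.57], [-1.19, 4.33], [0.19, 2], [-2.82, 2.82]. Speed limits (rad/s): [1.89, 1.89, 2.39, 2.39, 3.01, 3.01, 3.01].

## Interface

Orientations are given as a unit quaternion [w, x, y, z].
In Python, from station import get_obs, camera, camera_info, finish_job, grip_depth gives the robot as it stands. The module is installed in compiled form; this text tells all that it offers.
- The arm moves only by the tool play_rows, never from a script. Its argument "series" is one flat list of numbers, 5 for each row, row after row: the gripper command: -1 is shut, 1 is fully open, values between are in proportion, then the shift along the tool's x, y, z as a fraction of full scale, then the turn about the tool's z as a fraction of full scale. A call has exactly 8 rows; each row is the pose to reach, as a shift and turn from the pose commanded when the call began, along the tool's axes at that moment; what a row does not reach only later rows make up. Full scale, the value 1, is 20 cm for a shift and 90 degrees for a turn. A row lasts 1/8 s, in which the tool goes at most 62.5 mm and 10.7 degrees, less where a joint would pass 70% of its speed; a pose out of reach is approached as far as the arm can. A call with a number of a shift or a turn outside -1 to 1 is refused whole. A call with a gripper value outside its range is refused whole. The fingers move at their own pace and stop on an object; the grip force is fixed at half the most. Time passes only in rows, so rows that repeat a pose let the fingers close, or fill a call up. It gives the time, the measured TCP pose, the force, the opening and the grip force at its end, in the units of the state.
- get_obs(): the state, without advancing time (a new reading comes with each control period).
- camera(name): name is "side" or "top" or "wrist"; returns the picture (480x640x3 uint8, red, green, blue); there is no depth.
- camera_info(name): a dict with "fovy" (degrees; the focal length in pixels is half the picture's height over the tangent of half this angle, whatever the lens; pixels are square), "cx", "cy" (the principal point, pixels), "k1" (the pictures are not rectified: a ray, as slopes to the right and down, at radius r is drawn at 1 + k1 r^2 times it, then the intrinsics apply), "origin" and "rotation" of the camera in the world; the wrist camera has in their place "tool_from_camera" (4x4, takes a point from camera to tool coordinates, whose origin is the TCP and whose axes are the flange's). Camera axes: x right, y up, looking along -z (the intrinsics and any distortion apply to the point x, -y, -z); pixel columns grow to the right and rows downward; lengths in m; the calibration is good to about 2 mm. A picture is of the moment at which its call begins: read the wrist's pose just before it. camera_info takes no time and is no camera call.
- finish_job(): hands the job in; it is judged then, once.
The state is a dict: "clock": time; "joints": joint angles; "dq": joint speeds; "tau": joint torques, N m; "tcp_pos": TCP position; "eef_rot": TCP orientation; "contact_force": force on the tool from outside, world axes, zero at the start; "ft_torque": the same for the moment, N m; "finger_gap": finger opening in m; "finger_force": force on a finger pad.
Only numpy, scipy, OpenCV 4.12 (cv2) and the standard library are available. Lean on these libraries where they do the work, as an engineer would, in place of code of your own. Each camera call takes 0.05 s, during which the arm holds its last target. There are 200 camera calls.

## Working session

There is one attempt and no reset: what is moved stays moved. The work goes in short steps, Python scripts to look and compute and a tool call to move; the robot and the scene stay as the last step left them, time stands still between calls to the robot, and variables do not carry over. Pictures are saved under pics/ and viewed, at most 14 in all, crops included, and the job is handed in when it is done.

Besides the shell and the picture viewer there is one more tool, called after "Request:" by a JSON object that holds its "method" and its "body", one argument or row to a line. play_rows: Moves the arm, as the interface text tells. Shift numbers are shares of 20 cm and turn numbers shares of 90 degrees, none past 1 either way. Its arguments: {"type":"object","properties":{"series":{"type":"array"}},"required":["series"]}

```bash
ls; mkdir -p pics; python3 - <<'E'
from station import *
import cv2
print(get_obs(), grip_depth)
for n in ["top","side","wrist"]:
    print(n,camera_info(n)); 
    cv2.imwrite(f"pics/{n}0.png",camera(n)[...,::-1])
E
```

```text
pics
{'clock': 0.0, 'joints': array([ 1.25348818,  0.41797037, -0.01031569,  1.61416189,  0.00468751,
        1.11069532, -0.05301439]), 'dq': array([-0.00158581,  0.00184642,  0.00059876,  0.0007998 , -0.00019216,
       -0.00103815, -0.00183631]), 'tau': array([-2.40058962e-04, -8.64440274e+01,  6.79443106e-01, -4.34893477e+01,
        1.92605885e-02,  7.36000162e-03, -3.36646721e-06]), 'tcp_pos': array([ 0.1701106 , -0.60105005,  0.23066762]), 'eef_rot': array([-5.93427559e-04,  9.90506122e-01,  1.37467290e-01, -1.19974543e-04]), 'contact_force': array([-0.9300147 ,  0.16462809, -0.63728452]), 'ft_torque': array([-0.03023196, -0.03746901,  0.00634249]), 'finger_force': 0.0, 'finger_gap': 0.08550601374229994} 0.0187
top {'fovy': 49.77543282945446, 'cx': 315.7168615343312, 'cy': 244.70817164549598, 'k1': -0.08414946895817135, 'origin': array([0.43564219, 0.0141713 , 1.2820215 ]), 'rotation': array([ 0.71049011,  0.06299995, -0.05632244, -0.69861476])}
side {'fovy': 55.53677904054082, 'cx': 317.1443922195453, 'cy': 233.14416932047047, 'k1': -0.05150961668989553, 'origin': array([ 0.25389632, -0.53517435,  0.94658726]), 'rotation': array([ 0.90186383,  0.31464349, -0.09671935, -0.27979721])}
wrist {'fovy': 61.36642646202624, 'cx': 319.27100348533526, 'cy': 235.48049369090396, 'k1': -0.039837855179547486, 'tool_from_camera': array([[-1.52415297e-04,  9.64584472e-01,  2.63774094e-01,
         6.67446689e-02],
       [ 9.99999839e-01,  3.05672313e-06,  5.66647022e-04,
         1.03266558e-04],
       [ 5.45772634e-04,  2.63774138e-01, -9.64584318e-01,
        -1.42930585e-01],
       [ 0.00000000e+00,  0.00000000e+00,  0.00000000e+00,
         1.00000000e+00]])}
```

View pics/top0.png

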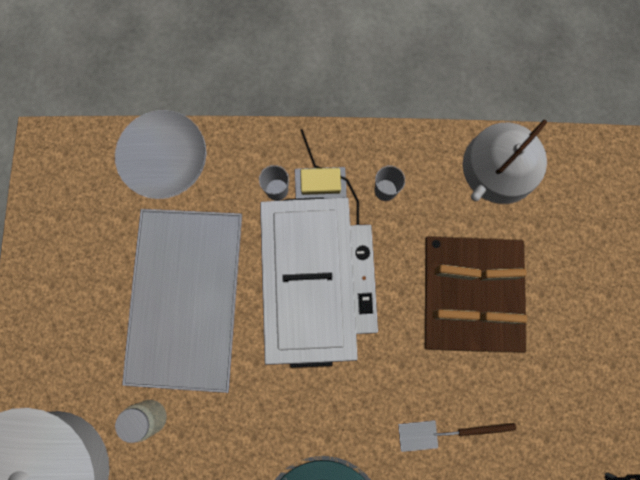

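View pics/side0.png

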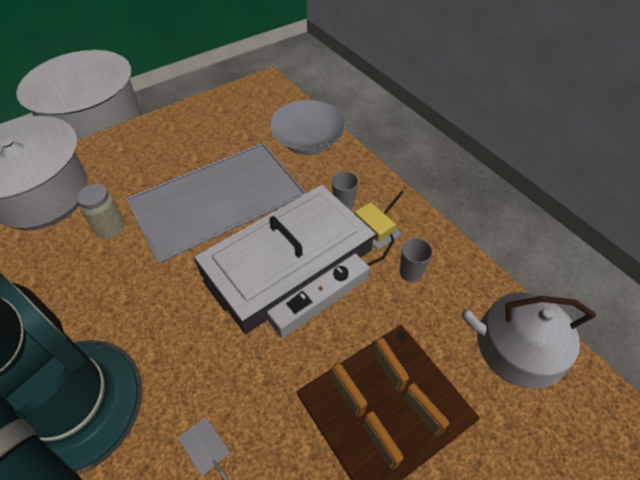

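The top view shows the tray at (185,300), the lid handle at (307,277), the rocker switch at (366,303), and four slabs at (460,271), (506,273), (459,315) and (506,317). The side view agrees with this.

```bash
cat > h.py <<'E'
import numpy as np, cv2
from station import *
from scipy.spatial.transform import Rotation as Ro
def rot(q): return Ro.from_quat(np.r_[q[1:],q[0]]).as_matrix()
def campose(n,obs=None):
    i=camera_info(n)
    if n=="wrist":
        o=obs or get_obs(); R=rot(o["eef_rot"]); T=i["tool_from_camera"]
        return i, R@T[:3,:3], o["tcp_pos"]+R@T[:3,3]
    return i, rot(i["rotation"]), i["origin"]
def cast(n,px,z,obs=None):
    i,R,o=campose(n,obs); f=240/np.tan(np.radians(i["fovy"]/2))
    K=np.array([[f,0,i["cx"]],[0,f,i["cy"]],[0,0,1.]])
    u=cv2.undistortPoints(np.float64(px).reshape(-1,1,2),K,np.array([i["k1"],0,0,0]))[:,0]
    d=np.c_[u[:,0],-u[:,1],-np.ones(len(u))]@R.T
    return o+d*((z-o[2])/d[:,2])[:,None]
def proj(n,P,obs=None):
    i,R,o=campose(n,obs); f=240/np.tan(np.radians(i["fovy"]/2))
    c=(np.float64(P).reshape(-1,3)-o)@R; x=c[:,0]/-c[:,2]; y=-c[:,1]/-c[:,2]
    s=1+i["k1"]*(x*x+y*y); return np.c_[x*s*f+i["cx"],y*s*f+i["cy"]]
def blobs(mask,box,amin=20):
    x0,y0,x1,y1=box; m=np.zeros(mask.shape,np.uint8); m[y0:y1,x0:x1]=(mask[y0:y1,x0:x1]>0)*255
    cs,_=cv2.findContours(m,cv2.RETR_EXTERNAL,cv2.CHAIN_APPROX_NONE)
    return [(cv2.contourArea(c),cv2.minAreaRect(c)) for c in cs if cv2.contourArea(c)>amin]
def ends(n,r,z,obs=None):
    "long-axis midline ends & centre of a minAreaRect, cast to z; centre, yaw of long axis, sizes"
    P=cast(n,cv2.boxPoints(r),z,obs)[:,:2]; a,b=P[1]-P[0],P[2]-P[1]
    l=a if np.hypot(*a)>np.hypot(*b) else b
    y=np.degrees(np.arctan2(l[1],l[0]))
    return P.mean(0).round(4),round(float((y+90)%180-90),1),np.round([np.hypot(*a),np.hypot(*b)],4)
E
python3 - <<'E'
from h import *
im=cv2.imread("pics/top0.png"); hsv=cv2.cvtColor(im,cv2.COLOR_BGR2HSV); g=hsv[...,2]
print("handle")
for a,r in blobs(g<45,(275,255,340,300)): print(a,r[0],ends("top",r,.138))
print("switch")
for a,r in blobs(g<45,(350,285,382,325)): print(a,r[0],ends("top",r,.064))
print("bread")
m=(hsv[...,1]>100)&(g>110)
for a,r in blobs(m,(430,242,524,348),60): print(a,r[0],ends("top",r,.08))
print("board")
for a,r in blobs(g<105,(405,225,545,365),3000): print(a,ends("top",r,.018))
print("tray")
for a,r in blobs(hsv[...,1]<60,(110,200,250,400),3000): print(a,ends("top",r,.009))
print("lid")
for a,r in blobs((hsv[...,1]<50)&(g>120),(252,195,352,368),3000): print(a,ends("top",r,.09))
E
```

```text
handle
150.0 (306.9886474609375, 276.75634765625) (array([0.5582, 0.0449]), -86.4, array([0.1028, 0.0103]))
switch
200.0 (365.0, 303.0) (array([ 0.5065, -0.0905]), 0.1, array([0.0282, 0.0421]))
bread
242.5 (505.025390625, 316.6446838378906) (array([ 0.478, -0.416]), 86.5, array([0.0182, 0.0864]))
269.0 (458.96136474609375, 314.2730712890625) (array([ 0.4824, -0.3076]), 87.8, array([0.0186, 0.0944]))
231.5 (505.0, 272.5) (array([ 0.5814, -0.4199]), -89.2, array([0.0867, 0.0167]))
252.5 (460.5920104980469, 270.2945861816406) (array([ 0.5851, -0.3139]), 83.4, array([0.0176, 0.0945]))
board
10532.5 (array([ 0.537 , -0.3652]), -2.5, array([0.2563, 0.2871]))
tray
18424.0 (array([0.5162, 0.3589]), -0.3, array([0.4501, 0.2767]))
lid
14278.5 (array([0.564 , 0.0457]), 1.8, array([0.2146, 0.3903]))
```

```bash
cat >> h.py <<'E'
def plan(*T,start=None):
    "targets (x,y,z,yaw of tool y, deg) -> fractions tool x,y,z,turn of one call each"
    o=get_obs(); R=rot(o["eef_rot"]); p=o["tcp_pos"]; yaw=np.degrees(np.arctan2(R[1,1],R[0,1]))
    print("now",p.round(4),round(yaw,2))
    for t in T:
        d=np.array(t[:3])-p; c,s=np.cos(np.radians(yaw)),np.sin(np.radians(yaw))
        x=(-s*d[0]+c*d[1])/.2; y=(c*d[0]+s*d[1])/.2
        print(t,"->",np.round([x,y,-d[2]/.2,-(t[3]-yaw)/90],3)); p=np.array(t[:3]); yaw=t[3]
def grab(name):
    o=get_obs(); im=camera("wrist"); cv2.imwrite(f"pics/{name}.png",im[...,::-1]); return o,im[...,::-1].copy()
E
python3 -c "
from h import *
plan((.3,-.45,.30,0),(.4,-.26,.3,3),(.48,-.1,.30,3),(.545,.0,.30,3))"
```

```text
now [ 0.1701 -0.6011  0.2308] -74.2
(0.3, -0.45, 0.3, 0) -> [ 0.831 -0.55  -0.346 -0.824]
(0.4, -0.26, 0.3, 3) -> [ 0.95   0.5   -0.    -0.033]
(0.48, -0.1, 0.3, 3) -> [ 0.778  0.441 -0.     0.   ]
(0.545, 0.0, 0.3, 3) -> [ 0.482  0.351 -0.     0.   ]
```

Request:
{"method": "play_rows", "body": {
  "series": [1,0.2,-0.14,-0.35,-0.11,1,0.4,-0.28,-0.35,-0.22,1,0.6,-0.42,-0.35,-0.33,1,0.83,-0.55,-0.35,-0.44,1,0.83,-0.55,-0.35,-0.55,1,0.83,-0.55,-0.35,-0.66,1,0.83,-0.55,-0.35,-0.77,1,0.83,-0.55,-0.35,-0.824]
}}

```text
clock: 1.15
tcp_pos: [0.2999, -0.4502, 0.3011]
eef_rot: [-0.0, 0.706, 0.708, 0.0]
contact_force: [0.7, -0.5, -0.0]
finger_gap: 0.0852
finger_force: 0.0
```

Request:
{"method": "play_rows", "body": {
  "series": [1,0.2,0.1,0,-0.03,1,0.4,0.2,0,-0.03,1,0.6,0.3,0,-0.03,1,0.8,0.4,0,-0.03,1,0.95,0.5,0,-0.033,1,0.95,0.5,0,-0.033,1,0.95,0.5,0,-0.033,1,0.95,0.5,0,-0.033]
}}

```text
clock: 2.15
tcp_pos: [0.3996, -0.2612, 0.3011]
eef_rot: [-0.0, 0.689, 0.724, -0.0]
contact_force: [0.8, 0.4, 0.2]
finger_gap: 0.0856
finger_force: 0.0
```

Request:
{"method": "play_rows", "body": {
  "series": [1,0.2,0.1,0,0,1,0.4,0.2,0,0,1,0.6,0.3,0,0,1,0.8,0.45,0,0,1,1,0.6,0,0,1,1,0.7,0,0,1,1,0.79,0,0,1,1,0.79,0,0]
}}

```text
clock: 3.15
tcp_pos: [0.548, -0.0531, 0.3007]
eef_rot: [-0.001, 0.689, 0.725, 0.0]
contact_force: [-0.4, -0.1, 0.6]
finger_gap: 0.0855
finger_force: 0.0
```

```bash
python3 - <<'E'
from h import *
o,im=grab("w1")
P=[[.558,.045,.138],[.5065,-.0905,.064]]
print(proj("wrist",P,o))
E
```

```text
[[340.31278967  81.19652297]
 [274.93707546 234.07169226]]
```

View pics/w1.png

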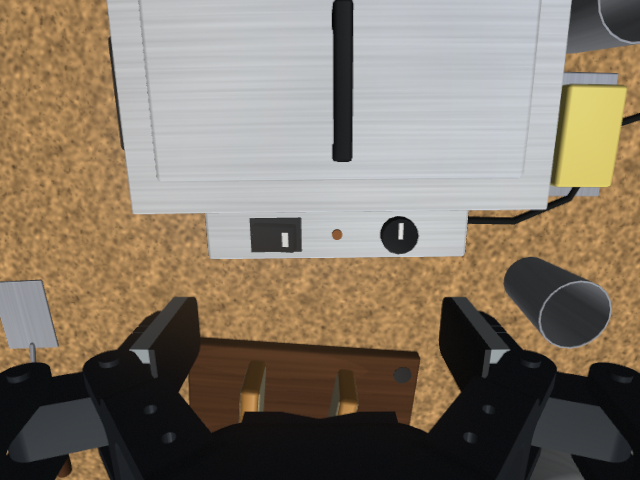

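The wrist view shows the handle at columns 333–352 down to row 161, the rocker at (275,234) and the panel's bottom edge from (211,259) to (464,256).

```bash
python3 - <<'E'
from h import *
o=get_obs(); im=cv2.imread("pics/w1.png"); g=cv2.cvtColor(im,cv2.COLOR_BGR2GRAY)
for a,r in blobs(g<60,(320,0,365,170)): print(a,r,ends("wrist",r,.138,o))
for a,r in blobs(g<70,(240,210,310,258)): print(a,r,ends("wrist",r,.066,o))
c=cast("wrist",[[211,259],[464,256]],.058,o); d=c[1]-c[0]; print(c, np.degrees(np.arctan2(d[1],d[0])),np.hypot(*d[:2]))
c=cast("wrist",[[134,213],[547,209]],.097,o); d=c[1]-c[0]; print(c, np.degrees(np.arctan2(d[1],d[0])),np.hypot(*d[:2]))
E
```

```text
2854.0 ((342.0, 80.5), (161.0, 20.0), 90.0) (array([0.5587, 0.0433]), -86.0, array([0.0137, 0.1094]))
1596.5 ((275.0, 234.5), (49.99999237060547, 32.99999237060547), -0.0) (array([ 0.5061, -0.0907]), 2.9, array([0.0331, 0.0479]))
[[ 0.4413052  -0.12153036  0.058     ]
 [ 0.69564187 -0.105405    0.058     ]] 3.6277891347791313 0.25484734873694764
[[ 0.38406829 -0.06864702  0.097     ]
 [ 0.74826314 -0.04641599  0.097     ]] 3.493091171141715 0.3648727274016715
```

```bash
python3 - <<'E'
from h import *
im=cv2.imread("pics/top0.png"); hsv=cv2.cvtColor(im,cv2.COLOR_BGR2HSV)
m=np.zeros((480,640),np.uint8); m[200:400,110:252]=(hsv[200:400,110:252,1]<60)*255
c=max(cv2.findContours(m,cv2.RETR_EXTERNAL,cv2.CHAIN_APPROX_NONE)[0],key=cv2.contourArea)
q=cv2.approxPolyDP(c,12,True)[:,0]; P=cast("top",q,.009)[:,:2]; print(q.tolist(),P.round(4).tolist(),P.mean(0))
w=cast("top",c[:,0],.009)[:,:2].astype(np.float32); print(cv2.minAreaRect(w))
plan((.5585,.045,.18,3.6),(.5585,.045,.112,3.6),(.5585,.045,.2,3.6))
E
```

```text
[[141, 209], [122, 384], [227, 392], [241, 214]] [[0.7382, 0.477], [0.3007, 0.4942], [0.2898, 0.2353], [0.7284, 0.2186]] [0.51428846 0.35624148]
((0.5145948529243469, 0.3556290864944458), (0.26355624198913574, 0.44242385029792786), 87.98896789550781)
now [ 0.5474 -0.0531  0.3008] 2.9
(0.5585, 0.045, 0.18, 3.6) -> [ 0.487  0.08   0.604 -0.008]
(0.5585, 0.045, 0.112, 3.6) -> [ 0.    0.    0.34 -0.  ]
(0.5585, 0.045, 0.2, 3.6) -> [ 0.    0.   -0.44 -0.  ]
```

Request:
{"method": "play_rows", "body": {
  "series": [1,0.2,0.04,0.2,-0.008,1,0.4,0.08,0.4,-0.008,1,0.487,0.08,0.6,-0.008,1,0.487,0.08,0.6,-0.008,1,0.487,0.08,0.7,-0.008,1,0.487,0.08,0.8,-0.008,1,0.487,0.08,0.9,-0.008,1,0.487,0.08,0.944,-0.008]
}}

```text
clock: 4.2
tcp_pos: [0.5582, 0.0452, 0.111]
eef_rot: [-0.001, 0.684, 0.729, -0.001]
contact_force: [0.8, 0.5, -0.4]
finger_gap: 0.0854
finger_force: 0.0
```

Request:
{"method": "play_rows", "body": {
  "series": [1,0,0,0,0,1,0,0,0,0,-1,0,0,0,0,-1,0,0,0,0,-1,0,0,0,0,-1,0,0,0,0,-1,0,0,0,0,-1,0,0,0,0]
}}

```text
clock: 5.2
tcp_pos: [0.5588, 0.0456, 0.1128]
eef_rot: [0.0, 0.684, 0.729, 0.0]
contact_force: [0.1, -0.4, 5.1]
finger_gap: 0.0128
finger_force: 59.3
```

Request:
{"method": "play_rows", "body": {
  "series": [-1,0,0,-0.05,0,-1,0,0,-0.1,0,-1,0,0,-0.17,0,-1,0,0,-0.24,0,-1,0,0,-0.3,0,-1,0,0,-0.3,0,-1,0,0,-0.3,0,-1,0,0,-0.3,0]
}}

```text
clock: 6.2
tcp_pos: [0.5584, 0.0455, 0.172]
eef_rot: [-0.0, 0.684, 0.729, -0.0]
contact_force: [0.0, 0.1, -4.6]
finger_gap: 0.0127
finger_force: 58.9
```

```bash
python3 - <<'E'
from h import *
plan((.52,.045+.14,.172,1),(.5146,.356,.172,-2),(.5146,.356,.046,-2))
print(get_obs())
E
```

```text
now [0.5584 0.0455 0.172 ] 3.66
(0.52, 0.185, 0.172, 1) -> [ 0.708 -0.147 -0.     0.03 ]
(0.5146, 0.356, 0.172, -2) -> [ 0.855 -0.012 -0.     0.033]
(0.5146, 0.356, 0.046, -2) -> [0.   0.   0.63 0.  ]
{'clock': 6.2, 'joints': array([ 0.37259076,  0.44048173, -0.64307544,  1.81719159,  0.31100296,
        0.98740657, -0.33474278]), 'dq': array([ 1.90641291e-05, -6.77908778e-04,  8.00841338e-04, -2.22444721e-03,
       -2.34230658e-04, -1.48202593e-04,  5.71239124e-04]), 'tau': array([ 6.21002493e-02, -7.74629688e+01, -1.17235073e+01, -3.99771738e+01,
        2.52144097e-02,  4.42591772e-03, -1.94714186e-03]), 'tcp_pos': array([0.55837162, 0.04550415, 0.1719792 ]), 'eef_rot': array([-3.64859583e-04,  6.84186348e-01,  7.29307088e-01, -2.80588697e-04]), 'contact_force': array([ 0.02641077,  0.10517404, -4.60827967]), 'ft_torque': array([ 0.04915079,  0.03240376, -0.01010765]), 'finger_force': 58.88253629207611, 'finger_gap': 0.0126907628003975}
```

Request:
{"method": "play_rows", "body": {
  "series": [-1,0.1,-0.08,0,0,-1,0.22,-0.147,0,0,-1,0.36,-0.147,0,0.01,-1,0.5,-0.147,0,0.02,-1,0.63,-0.147,0,0.03,-1,0.708,-0.147,0,0.03,-1,0.708,-0.147,0,0.03,-1,0.708,-0.147,0,0.03]
}}

```text
clock: 7.2
tcp_pos: [0.5203, 0.1841, 0.1723]
eef_rot: [0.0, 0.701, 0.713, -0.0]
contact_force: [-1.2, -1.1, -3.8]
finger_gap: 0.0128
finger_force: 59.0
```

Request:
{"method": "play_rows", "body": {
  "series": [-1,0.1,0,0,0,-1,0.22,0,0,0.01,-1,0.36,0,0,0.02,-1,0.5,0,0,0.03,-1,0.63,-0.01,0,0.033,-1,0.75,-0.012,0,0.033,-1,0.855,-0.012,0,0.033,-1,0.855,-0.012,0,0.033]
}}

```text
clock: 8.2
tcp_pos: [0.5148, 0.357, 0.1724]
eef_rot: [-0.0, 0.719, 0.695, 0.0]
contact_force: [-0.3, -0.4, -4.1]
finger_gap: 0.0129
finger_force: 59.0
```

```bash
python3 - <<'E'
from h import *
cv2.imwrite("pics/top1.png",camera("top")[...,::-1]); o=get_obs(); print(o["contact_force"],o["finger_gap"],o["ft_torque"])
plan((.5146,.356,.06,-2))
cv2.imwrite("pics/side1.png",camera("side")[...,::-1][:330])
E
```

```text
[ 0.42181867 -0.40837589 -4.68344588] 0.012968717212299098 [-0.01927264  0.00432135 -0.0025167 ]
now [0.5151 0.3559 0.1723] -2.01
(0.5146, 0.356, 0.06, -2) -> [ 0.    -0.002  0.561 -0.   ]
```

View pics/side1.png

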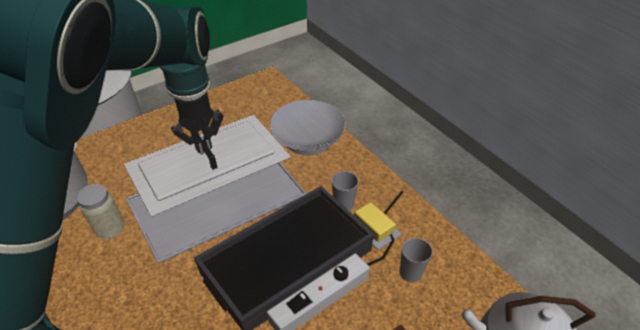

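The side view shows the lid held level over the tray, with the griddle plate open at (285,260). I'll lower it now.

Request:
{"method": "play_rows", "body": {
  "series": [-1,0,0,0.14,0,-1,0,0,0.28,0,-1,0,0,0.42,0,-1,0,0,0.52,0,-1,0,0,0.57,0,-1,0,0,0.6,0,-1,0,0,0.625,0,-1,0,0,0.645,0]
}}

```text
clock: 9.3
tcp_pos: [0.5153, 0.356, 0.0437]
eef_rot: [0.0, 0.719, 0.694, 0.0]
contact_force: [0.2, 0.1, -3.8]
finger_gap: 0.0131
finger_force: 59.0
```

Request:
{"method": "play_rows", "body": {
  "series": [-1,0,0,0.005,0,-1,0,0,0.01,0,-1,0,0,0.01,0,0,0,0,0.01,0,1,0,0,0.01,0,1,0,0,0.01,0,1,0,0,0.01,0,1,0,0,0.01,0]
}}

```text
clock: 10.3
tcp_pos: [0.5151, 0.3559, 0.0415]
eef_rot: [-0.0, 0.719, 0.695, 0.0]
contact_force: [0.3, 0.1, -0.3]
finger_gap: 0.0853
finger_force: 0.0
```

Request:
{"method": "play_rows", "body": {
  "series": [1,0,0,-0.1,0,1,0,0,-0.3,0,1,0,0,-0.6,0,1,0,0,-0.8,0,1,-0.2,0,-1,0,1,-0.5,0.05,-1,0,1,-0.8,0.1,-1,0,1,-1,0.1,-1,0]
}}

```text
clock: 11.3
tcp_pos: [0.5283, 0.1525, 0.2428]
eef_rot: [0.001, 0.72, 0.694, 0.0]
contact_force: [0.8, 0.4, -0.0]
finger_gap: 0.085
finger_force: 0.0
```

Request:
{"method": "play_rows", "body": {
  "series": [1,-0.25,0,-0.1,0,1,-0.5,0,-0.3,0,1,-0.75,0,-0.5,0,1,-1,0,-0.5,0,1,-1,0.1,-0.5,0,1,-1,0.1,-0.5,0,1,-1,0.1,-0.5,0,1,-1,0.1,-0.5,0]
}}

```text
clock: 12.3
tcp_pos: [0.5406, -0.0447, 0.3419]
eef_rot: [0.0, 0.719, 0.695, 0.0]
contact_force: [0.2, 0.8, 0.8]
finger_gap: 0.085
finger_force: 0.0
```

Request:
{"method": "play_rows", "body": {
  "series": [1,-0.25,0,0,0,1,-0.5,0,0,0,1,-0.75,0,0,0,1,-1,0,0,0,1,-1,0.1,0,0,1,-1,0.1,0,0,1,-1,0.1,0,0,1,-1,0.1,0,0]
}}

```text
clock: 13.3
tcp_pos: [0.5536, -0.2454, 0.3418]
eef_rot: [0.0, 0.719, 0.695, -0.0]
contact_force: [0.0, -0.1, 0.3]
finger_gap: 0.0857
finger_force: 0.0
```

```bash
python3 - <<'E'
from h import *
cv2.imwrite("pics/top2.png",camera("top")[...,::-1])
o,im=grab("w2"); print(o["tcp_pos"],o["joints"])
print(proj("wrist",[[.478,-.416,.08],[.4824,-.3076,.08],[.5814,-.42,.08],[.5851,-.314,.08]],o))
E
```

```text
[ 0.55363159 -0.24553364  0.34175801] [ 0.74209143  0.3403754  -0.49338762  1.50781429  0.16365005  1.33432517
  0.19949756]
[[257.49237985 346.21018867]
 [253.73708272 254.46304748]
 [349.44517187 346.63535534]
 [351.50916818 257.04428464]]
```

View pics/w2.png

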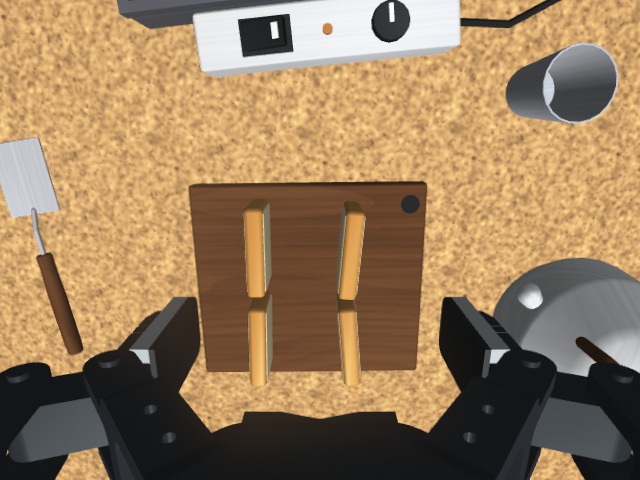

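The wrist view shows four slab tops, centred near (256,251), (259,344), (352,254) and (350,342). None of them has moved.

```bash
cat >> h.py <<'E'
def slab(o,im,guess,z=.08,cam="wrist"):
    "fit the bright top of a standing slab near guess (x,y): centre from the row-wise mid line, yaw of tool y"
    hsv=cv2.cvtColor(im,cv2.COLOR_BGR2HSV); P=proj(cam,[[guess[0],guess[1],z]],o)[0]
    n,f=proj(cam,[[guess[0],guess[1]+.07,z],[guess[0],guess[1]-.07,z]],o)
    w=abs(proj(cam,[[guess[0]+.03,guess[1],z]],o)[0][0]-P[0])
    x0,x1=int(P[0]-w),int(P[0]+w); y0,y1=int(max(0,n[1])),int(min(479,f[1]))
    m=(hsv[...,2]>165)&(hsv[...,1]>90)
    return [(a,np.round(r[0]),)+ends(cam,r,z,o) for a,r in blobs(m,(x0,y0,x1,y1),150)]
E
python3 - <<'E'
from h import *
o=get_obs(); im=cv2.imread("pics/w2.png")
print(cv2.cvtColor(im,cv2.COLOR_BGR2HSV)[[250,344,254,342,250,254,300],[256,259,352,350,268,341,300]].tolist())
for g in [(.4824,-.3076),(.585,-.314),(.478,-.416),(.581,-.42)]: print(g,slab(o,im,g))
E
```

```text
[[17, 157, 226], [18, 143, 235], [17, 154, 228], [18, 140, 237], [22, 65, 126], [21, 69, 126], [13, 146, 108]]
(0.4824, -0.3076) [(1363.5, array([254., 254.]), array([ 0.4829, -0.308 ]), 87.7, array([0.0187, 0.0942]))]
(0.585, -0.314) [(1311.5, array([352., 256.]), array([ 0.5853, -0.3147]), 82.9, array([0.0952, 0.0171]))]
(0.478, -0.416) [(2173.0, array([256., 354.]), array([ 0.4759, -0.4285]), 86.5, array([0.0582, 0.1095]))]
(0.581, -0.42) [(2255.5, array([348., 355.]), array([ 0.5797, -0.4327]), -89.8, array([0.057 , 0.1109])), (160.5, array([348., 294.]), array([ 0.5808, -0.3554]), -2.0, array([0.0172, 0.0128]))]
```

```bash
cat >> h.py <<'E'
G=np.array([.5585,.0455]); GY=3.6
def onplate(lx,ly,z,yaw=GY):
    c,s=np.cos(np.radians(GY)),np.sin(np.radians(GY))
    return (*(G+np.array([c*lx-s*ly,s*lx+c*ly])).round(4),z,yaw)
E
python3 -c "
from h import *
q=onplate(.101,0,.094)
plan((.585,-.3145,.142,-7),(.585,-.3145,.046,-7),(.61,-.14,.17,-2),(q[0],q[1],.17,3.6),q)"
```

```text
now [ 0.5537 -0.2456  0.3417] -2.0
(0.585, -0.3145, 0.142, -7) -> [-0.339  0.169  0.999  0.056]
(0.585, -0.3145, 0.046, -7) -> [0.   0.   0.48 0.  ]
(0.61, -0.14, 0.17, -2) -> [ 0.881  0.018 -0.62  -0.056]
(np.float64(0.6593), np.float64(0.0518), 0.17, 3.6) -> [ 0.967  0.213 -0.    -0.062]
(np.float64(0.6593), np.float64(0.0518), 0.094, 3.6) -> [ 0.    0.    0.38 -0.  ]
```

Request:
{"method": "play_rows", "body": {
  "series": [1,-0.15,0.08,0.25,0.03,1,-0.339,0.169,0.5,0.056,1,-0.339,0.169,0.75,0.056,1,-0.339,0.169,0.95,0.056,1,-0.339,0.169,1,0.056,1,-0.339,0.169,1,0.056,1,-0.339,0.169,1,0.056,1,-0.339,0.169,1,0.056]
}}

```text
clock: 14.4
tcp_pos: [0.5858, -0.3151, 0.143]
eef_rot: [0.001, 0.749, 0.662, 0.0]
contact_force: [-0.4, -0.6, -0.0]
finger_gap: 0.0856
finger_force: 0.0
```

Request:
{"method": "play_rows", "body": {
  "series": [1,0,0,0.2,0,1,0,0,0.4,0,1,0,0,0.48,0,-1,0,0,0.48,0,-1,0,0,0.48,0,-1,0,0,0.48,0,-1,0,0,0.48,0,-1,0,0,0.48,0]
}}

```text
clock: 15.4
tcp_pos: [0.5857, -0.315, 0.0465]
eef_rot: [0.001, 0.749, 0.662, 0.0]
contact_force: [-1.8, 0.3, 8.3]
finger_gap: 0.0214
finger_force: 62.2
```

Request:
{"method": "play_rows", "body": {
  "series": [-1,0,0,-0.1,0,-1,0,0,-0.3,0,-1,0,0,-0.5,0,-1,0.15,0,-0.62,-0.02,-1,0.4,0.018,-0.62,-0.056,-1,0.65,0.018,-0.62,-0.056,-1,0.881,0.018,-0.62,-0.056,-1,0.881,0.018,-0.62,-0.056]
}}

```text
clock: 16.4
tcp_pos: [0.6113, -0.1359, 0.1713]
eef_rot: [0.0, 0.717, 0.697, 0.001]
contact_force: [0.3, -1.5, 0.3]
finger_gap: 0.0212
finger_force: 61.3
```

Request:
{"method": "play_rows", "body": {
  "series": [-1,0.2,0.05,0,-0.03,-1,0.4,0.1,0,-0.062,-1,0.6,0.15,0,-0.062,-1,0.8,0.2,0,-0.062,-1,0.95,0.21,0,-0.062,-1,0.95,0.21,0,-0.062,-1,0.95,0.21,0.1,-0.062,-1,0.95,0.21,0.2,-0.062]
}}

```text
clock: 17.4
tcp_pos: [0.659, 0.0463, 0.1282]
eef_rot: [0.0, 0.685, 0.728, -0.0]
contact_force: [1.4, -0.1, -0.6]
finger_gap: 0.0212
finger_force: 61.2
```

Request:
{"method": "play_rows", "body": {
  "series": [-1,0,0,0.08,0,-1,0,0,0.14,0,-1,0,0,0.18,0,-1,0,0,0.195,0,-1,0,0,0.195,0,-1,0,0,0.195,0,-1,0,0,0.195,0,-1,0,0,0.195,0]
}}

```text
clock: 18.4
tcp_pos: [0.6592, 0.0481, 0.0906]
eef_rot: [0.0, 0.685, 0.729, 0.0]
contact_force: [-0.3, 0.1, 0.2]
finger_gap: 0.0212
finger_force: 61.3
```

```bash
python3 -c "
from h import *
plan(onplate(.101,0,.09))
cv2.imwrite('pics/side2.png',camera('side')[120:360,130:450,::-1])"
```

```text
now [0.6592 0.0481 0.0906] 3.56
(np.float64(0.6593), np.float64(0.0518), 0.09, 3.6) -> [ 0.018  0.001  0.003 -0.   ]
```

View pics/side2.png

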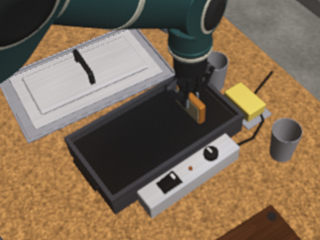

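Request:
{"method": "play_rows", "body": {
  "series": [-1,0,0,0.004,0,1,0,0,0.004,0,1,0,0,0.004,0,1,0,0,0.004,0,1,0,0,-0.03,0,1,0,0,-0.07,0,1,0,0.06,-0.07,0,1,0,0.11,-0.07,0]
}}

```text
clock: 19.45
tcp_pos: [0.6821, 0.0494, 0.1046]
eef_rot: [0.0, 0.685, 0.729, 0.0]
contact_force: [0.8, 0.3, -0.2]
finger_gap: 0.0856
finger_force: 0.0
```

Request:
{"method": "play_rows", "body": {
  "series": [1,0,0.03,0,0,1,0,0.05,0,0,1,0,0.07,0,0,1,0,0.09,0,0,1,0,0.12,0,0,1,0,0.15,0,0,1,0,0.18,0,0,1,0,0.2,0,0]
}}

```text
clock: 20.45
tcp_pos: [0.7214, 0.052, 0.1044]
eef_rot: [-0.0, 0.685, 0.729, 0.0]
contact_force: [-0.8, 0.1, -1.2]
finger_gap: 0.0853
finger_force: 0.0
```

Request:
{"method": "play_rows", "body": {
  "series": [1,0,0,-0.15,0,1,-0.1,-0.05,-0.4,0,1,-0.35,-0.15,-0.6,0,1,-0.6,-0.25,-0.7,0,1,-0.8,-0.3,-0.8,0,1,-1,-0.3,-0.9,0,1,-1,-0.3,-0.9,0,1,-1,-0.3,-0.9,0]
}}

```text
clock: 21.45
tcp_pos: [0.6735, -0.1507, 0.2841]
eef_rot: [-0.0, 0.685, 0.729, 0.0]
contact_force: [0.1, 0.7, -1.0]
finger_gap: 0.0851
finger_force: 0.0
```

```bash
python3 - <<'E'
from h import *
o,im=grab("w3"); print(o["tcp_pos"]); 
cv2.imwrite('pics/top3.png',camera('top')[...,::-1]); t=cv2.imread('pics/top3.png')
for g in [(.483,-.308),(.478,-.416),(.581,-.42)]: print(slab(o,t,g,cam="top"))
cv2.imwrite('pics/c3.png',np.hstack([cv2.resize(im,(400,300)),cv2.resize(t[150:420,110:540],(400,300))]))
E
```

```text
[ 0.67353375 -0.15069659  0.28408651]
[]
[]
[]
```

View pics/c3.png

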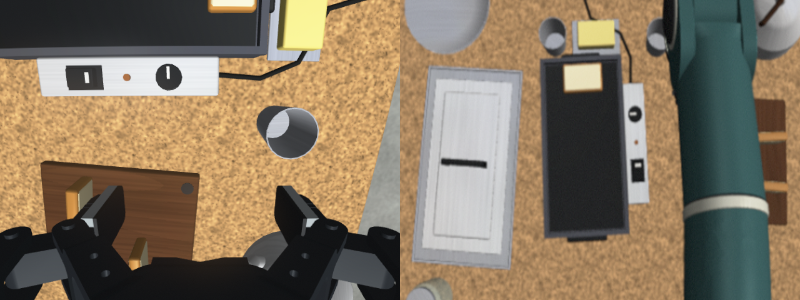

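The composite shows slab 1 lying flat near the far end of the plate, and the lid centred in the tray.

```bash
cat >> h.py <<'E'
def flat(im,cam="top",o=None):
    "slabs lying on the plate: local x,y centre, yaw, sizes"
    hsv=cv2.cvtColor(im,cv2.COLOR_BGR2HSV); h,w=im.shape[:2]
    c,s=np.cos(np.radians(GY)),np.sin(np.radians(GY)); R=np.array([[c,-s],[s,c]])
    q=np.array([[-.18,-.095],[.18,-.095],[.18,.095],[-.18,.095]])@R.T+G
    pm=np.zeros((h,w),np.uint8); cv2.fillPoly(pm,[proj(cam,np.c_[q,[.075]*4],o).round().astype(int)],255)
    m=(hsv[...,2]>110)&(pm>0)&((hsv[...,1]>25))
    out=[]
    for a,r in blobs(m,(0,0,w,h),200):
        e=ends(cam,r,.084,o); out.append((np.round((e[0]-G)@R,4),round(e[1]-GY,1),e[2]))
    return out
E
python3 - <<'E'
from h import *
print(flat(cv2.imread('pics/top3.png')))
plan((.52,-.255,.28,-2.5))
E
```

```text
[(array([ 0.1426, -0.0034]), -89.9, array([0.0988, 0.0605]))]
now [ 0.6736 -0.15    0.2839] 3.67
(0.52, -0.255, 0.28, -2.5) -> [-0.475 -0.8    0.02   0.069]
```

Request:
{"method": "play_rows", "body": {
  "series": [1,-0.15,-0.25,0,0.03,1,-0.3,-0.5,0,0.069,1,-0.475,-0.75,0,0.069,1,-0.475,-0.8,0,0.069,1,-0.475,-0.8,0,0.069,1,-0.475,-0.8,0,0.069,1,-0.475,-0.8,0,0.069,1,-0.475,-0.8,0,0.069]
}}

```text
clock: 22.55
tcp_pos: [0.5203, -0.2556, 0.2842]
eef_rot: [-0.0, 0.723, 0.691, 0.0]
contact_force: [-0.1, -0.0, -0.0]
finger_gap: 0.0857
finger_force: 0.0
```

```bash
python3 - <<'E'
from h import *
o,im=grab("w4")
for g in [(.483,-.308),(.478,-.416),(.581,-.42)]: print(slab(o,im,g))
q=onplate(.020,0,.0905)
plan((.483,-.308,.142,-2.3),(.483,-.308,.046,-2.3),(.53,-.13,.17,0),(q[0],q[1],.17,3.6),q)
E
```

```text
[(1881.5, array([281., 262.]), array([ 0.4827, -0.3081]), 87.8, array([0.0187, 0.095 ]))]
[(2269.5, array([283., 372.]), array([ 0.4767, -0.423 ]), 87.1, array([0.0571, 0.1   ])), (179.5, array([282., 306.]), array([ 0.481 , -0.3503]), -2.5, array([0.0187, 0.0102]))]
[(2488.0, array([388., 376.]), array([ 0.5804, -0.4322]), -88.6, array([0.0572, 0.1115]))]
now [ 0.5201 -0.2558  0.2843] -2.61
(0.483, -0.308, 0.142, -2.3) -> [-0.269 -0.174  0.711 -0.003]
(0.483, -0.308, 0.046, -2.3) -> [ 0.    0.    0.48 -0.  ]
(0.53, -0.13, 0.17, 0) -> [ 0.899  0.199 -0.62  -0.026]
(np.float64(0.5785), np.float64(0.0468), 0.17, 3.6) -> [ 0.884  0.242 -0.    -0.04 ]
(np.float64(0.5785), np.float64(0.0468), 0.0905, 3.6) -> [ 0.     0.     0.398 -0.   ]
```

Request:
{"method": "play_rows", "body": {
  "series": [1,-0.269,-0.174,0.2,0,1,-0.269,-0.174,0.45,0,1,-0.269,-0.174,0.7,0,1,-0.269,-0.174,0.7,0,1,-0.269,-0.174,0.8,0,1,-0.269,-0.174,0.9,0,1,-0.269,-0.174,0.98,0,1,-0.269,-0.174,0.98,0]
}}

```text
clock: 23.6
tcp_pos: [0.4823, -0.3081, 0.0878]
eef_rot: [-0.001, 0.723, 0.691, -0.0]
contact_force: [0.0, 0.3, 0.0]
finger_gap: 0.0851
finger_force: 0.0
```

Request:
{"method": "play_rows", "body": {
  "series": [1,0,0,0.1,0,1,0,0,0.205,0,1,0,0,0.205,0,-1,0,0,0.21,0,-1,0,0,0.21,0,-1,0,0,0.21,0,-1,0,0,0.21,0,-1,0,0,0.21,0]
}}

```text
clock: 24.6
tcp_pos: [0.4828, -0.3085, 0.047]
eef_rot: [0.0, 0.723, 0.691, 0.0]
contact_force: [-1.5, -0.2, 6.0]
finger_gap: 0.0215
finger_force: 59.3
```

Request:
{"method": "play_rows", "body": {
  "series": [-1,0,0,-0.1,0,-1,0,0,-0.3,0,-1,0,0,-0.5,0,-1,0.15,0,-0.62,-0.02,-1,0.4,0.1,-0.62,-0.026,-1,0.65,0.199,-0.62,-0.026,-1,0.899,0.199,-0.62,-0.026,-1,0.899,0.199,-0.62,-0.026]
}}

```text
clock: 25.6
tcp_pos: [0.5311, -0.1265, 0.1719]
eef_rot: [0.0, 0.707, 0.707, 0.001]
contact_force: [-0.5, -0.2, -1.4]
finger_gap: 0.0212
finger_force: 58.8
```

```bash
python3 - <<'E'
from h import *
q=onplate(.020,0,.0905)
plan((q[0],q[1],.17,3.6),q)
E
```

```text
now [ 0.5311 -0.1265  0.1719] 0.03
(np.float64(0.5785), np.float64(0.0468), 0.17, 3.6) -> [ 0.866  0.238  0.009 -0.04 ]
(np.float64(0.5785), np.float64(0.0468), 0.0905, 3.6) -> [ 0.     0.     0.398 -0.   ]
```

Request:
{"method": "play_rows", "body": {
  "series": [-1,0.2,0.06,0,-0.02,-1,0.4,0.12,0,-0.04,-1,0.6,0.18,0,-0.04,-1,0.8,0.23,0,-0.04,-1,0.866,0.238,0,-0.04,-1,0.866,0.238,0,-0.04,-1,0.866,0.238,0.1,-0.04,-1,0.866,0.238,0.2,-0.04]
}}

```text
clock: 26.6
tcp_pos: [0.5788, 0.0407, 0.1289]
eef_rot: [-0.0, 0.687, 0.726, -0.0]
contact_force: [0.5, -0.0, -1.5]
finger_gap: 0.0214
finger_force: 58.7
```

Request:
{"method": "play_rows", "body": {
  "series": [-1,0,0,0.08,0,-1,0,0,0.14,0,-1,0,0,0.18,0,-1,0,0,0.195,0,-1,0,0,0.2,0,-1,0,0,0.205,0,-1,0,0,0.205,0,-1,0,0,0.205,0]
}}

```text
clock: 27.6
tcp_pos: [0.5792, 0.0425, 0.0909]
eef_rot: [0.0, 0.686, 0.727, -0.0]
contact_force: [-10.2, -1.6, 20.9]
finger_gap: 0.0215
finger_force: 61.7
```

```bash
python3 - <<'E'
from h import *
plan(onplate(.020,0,.0905)); print(get_obs()["contact_force"])
E
```

```text
now [0.5792 0.0425 0.0909] 3.29
(np.float64(0.5785), np.float64(0.0468), 0.0905, 3.6) -> [ 0.022 -0.002  0.002 -0.003]
[-10.18556154  -1.55379468  20.94555447]
```

Request:
{"method": "play_rows", "body": {
  "series": [-1,0,0,-0.004,0,1,0,0,-0.006,0,1,0,0,-0.006,0,1,0,0,-0.006,0,1,0,0,-0.03,0,1,0,0,-0.07,0,1,0,0.06,-0.07,0,1,0,0.11,-0.07,0]
}}

```text
clock: 28.6
tcp_pos: [0.6022, 0.0436, 0.1036]
eef_rot: [0.0, 0.687, 0.727, 0.0]
contact_force: [-0.3, 0.2, -0.2]
finger_gap: 0.0858
finger_force: 0.0
```

Request:
{"method": "play_rows", "body": {
  "series": [1,0,0.03,0,0,1,0,0.05,0,0,1,0,0.07,0,0,1,0,0.09,0,0,1,0,0.12,0,0,1,0,0.15,0,0,1,0,0.18,0,0,1,0,0.2,0,0]
}}

```text
clock: 29.6
tcp_pos: [0.6414, 0.046, 0.1034]
eef_rot: [-0.0, 0.687, 0.727, 0.0]
contact_force: [0.1, 0.3, 0.8]
finger_gap: 0.0854
finger_force: 0.0
```

Request:
{"method": "play_rows", "body": {
  "series": [1,0,0,-0.15,0,1,-0.1,-0.1,-0.4,0,1,-0.35,-0.25,-0.6,0,1,-0.6,-0.4,-0.7,0,1,-0.8,-0.5,-0.8,0,1,-1,-0.5,-0.9,0,1,-1,-0.5,-0.9,0,1,-1,-0.5,-0.9,0]
}}

```text
clock: 30.6
tcp_pos: [0.5527, -0.1588, 0.2832]
eef_rot: [-0.0, 0.686, 0.727, 0.0]
contact_force: [-0.6, 0.0, -0.4]
finger_gap: 0.0853
finger_force: 0.0
```

```bash
python3 - <<'E'
from h import *
cv2.imwrite('pics/top4.png',camera('top')[...,::-1]); t=cv2.imread('pics/top4.png')
print(flat(t)); plan((.53,-.325,.30,-2.5))
E
```

```text
[(array([ 0.0633, -0.0042]), -90.0, array([0.0986, 0.06  ])), (array([ 0.1427, -0.0034]), -90.0, array([0.0987, 0.0604]))]
now [ 0.5527 -0.1583  0.283 ] 3.37
(0.53, -0.325, 0.3, -2.5) -> [-0.825 -0.162 -0.085  0.065]
```

Slab 2 is down as planned. Next I'll look at the remaining two.

Request:
{"method": "play_rows", "body": {
  "series": [1,-0.2,-0.05,-0.08,0.03,1,-0.4,-0.1,-0.08,0.065,1,-0.6,-0.16,-0.08,0.065,1,-0.825,-0.16,-0.08,0.065,1,-0.825,-0.16,-0.08,0.065,1,-0.825,-0.16,-0.08,0.065,1,-0.825,-0.16,-0.08,0.065,1,-0.825,-0.16,-0.08,0.065]
}}

```text
clock: 31.65
tcp_pos: [0.5305, -0.3251, 0.2996]
eef_rot: [0.0, 0.722, 0.692, 0.0]
contact_force: [-0.9, 0.0, 0.4]
finger_gap: 0.0857
finger_force: 0.0
```

```bash
python3 - <<'E'
from h import *
o,im=grab("w5")
for g in [(.478,-.416),(.581,-.42)]: print(proj("wrist",[[*g,.08]],o)[0],slab(o,im,g))
q=onplate(-.101,0,.0905)
plan((.478,-.416,.142,-3))
E
```

```text
[269.31144478 295.96434048] [(2914.0, array([268., 306.]), array([ 0.4761, -0.4288]), 84.3, array([0.1114, 0.0575]))]
[375.60259484 295.53629449] [(2933.0, array([374., 305.]), array([ 0.5799, -0.4322]), 88.5, array([0.1109, 0.0575]))]
now [ 0.5305 -0.3254  0.2996] -2.5
(0.478, -0.416, 0.142, -3) -> [-0.464 -0.242  0.788  0.006]
```

View pics/w5.png

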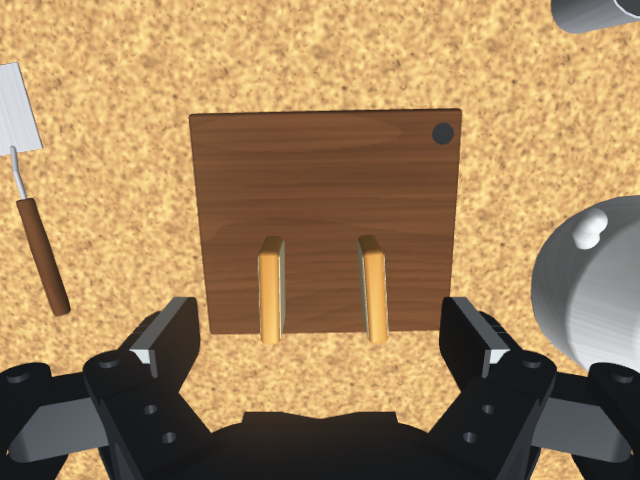

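The view shows the left slab's top from (269,250) to (271,343) and the right slab's from (371,250) to (377,342). Both are still standing.

```bash
python3 - <<'E'
from h import *
o=get_obs()
for p in ([[269,250],[271,343]],[[371,250],[377,342]]):
    c=cast("wrist",p,.08,o); d=c[0]-c[1]; print(c.mean(0).round(4),np.degrees(np.arctan2(d[1],d[0]))-90,np.hypot(*d[:2]))
q=onplate(-.101,0,.0905)
plan((.4785,-.416,.142,-3.5),(.4785,-.416,.046,-3.5),(.46,-.22,.17,0),(q[0]-.01,q[1]-.1,.17,3.6))
E
```

```text
[ 0.4784 -0.4185  0.08  ] -3.2871204623249355 0.09790093726255104
[ 0.5795 -0.4224  0.08  ] 3.055297226256357 0.09722321409272346
now [ 0.5305 -0.3254  0.2996] -2.5
(0.4785, -0.416, 0.142, -3.5) -> [-0.464 -0.24   0.788  0.011]
(0.4785, -0.416, 0.046, -3.5) -> [ 0.    0.    0.48 -0.  ]
(0.46, -0.22, 0.17, 0) -> [ 0.973 -0.152 -0.62  -0.039]
(np.float64(0.4477), np.float64(-0.06080000000000001), 0.17, 3.6) -> [ 0.796 -0.062 -0.    -0.04 ]
```

Request:
{"method": "play_rows", "body": {
  "series": [1,-0.2,-0.12,0.1,0.01,1,-0.47,-0.24,0.3,0.01,1,-0.47,-0.24,0.5,0.01,1,-0.47,-0.24,0.7,0.01,1,-0.47,-0.24,0.8,0.01,1,-0.47,-0.24,0.9,0.01,1,-0.47,-0.24,1,0.01,1,-0.47,-0.24,1,0.01]
}}

```text
clock: 32.7
tcp_pos: [0.4777, -0.4174, 0.0983]
eef_rot: [-0.001, 0.728, 0.686, -0.0]
contact_force: [0.3, 0.5, -0.5]
finger_gap: 0.0857
finger_force: 0.0
```

Request:
{"method": "play_rows", "body": {
  "series": [1,0,0,0.1,0,1,0,0,0.2,0,1,0,0,0.265,0,1,0,0,0.265,0,-1,0,0,0.265,0,-1,0,0,0.265,0,-1,0,0,0.265,0,-1,0,0,0.265,0]
}}

```text
clock: 33.7
tcp_pos: [0.4781, -0.4179, 0.0467]
eef_rot: [0.0, 0.728, 0.685, -0.0]
contact_force: [-0.3, 0.3, 2.1]
finger_gap: 0.0214
finger_force: 63.4
```

Request:
{"method": "play_rows", "body": {
  "series": [-1,0,0,0,0,-1,0,0,-0.2,0,-1,0,0,-0.4,0,-1,0.15,0,-0.62,-0.02,-1,0.4,-0.07,-0.62,-0.039,-1,0.65,-0.15,-0.62,-0.039,-1,0.9,-0.15,-0.62,-0.039,-1,0.97,-0.15,-0.62,-0.039]
}}

```text
clock: 34.7
tcp_pos: [0.46, -0.2196, 0.1708]
eef_rot: [0.0, 0.706, 0.709, 0.0]
contact_force: [0.8, -0.4, -1.7]
finger_gap: 0.0213
finger_force: 63.2
```

```bash
python3 - <<'E'
from h import *
q=onplate(-.101,0,.0905); h=onplate(-.101,-.12,.17)
plan(h,(q[0],q[1],.17,3.6),q)
E
```

```text
now [ 0.46   -0.2196  0.1708] 0.25
(np.float64(0.4652), np.float64(-0.0806), 0.17, 3.6) -> [ 0.695  0.029  0.004 -0.037]
(np.float64(0.4577), np.float64(0.0392), 0.17, 3.6) -> [ 0.6  0.  -0.  -0. ]
(np.float64(0.4577), np.float64(0.0392), 0.0905, 3.6) -> [ 0.     0.     0.398 -0.   ]
```

Request:
{"method": "play_rows", "body": {
  "series": [-1,0.2,0.01,0,-0.02,-1,0.4,0.02,0,-0.037,-1,0.6,0.03,0,-0.037,-1,0.69,0.03,0,-0.037,-1,0.69,0.03,0,-0.037,-1,0.69,0.03,0,-0.037,-1,0.69,0.03,0,-0.037,-1,0.69,0.03,0,-0.037]
}}

```text
clock: 35.7
tcp_pos: [0.4657, -0.0849, 0.1704]
eef_rot: [-0.0, 0.686, 0.727, -0.0]
contact_force: [-1.4, 0.4, 0.0]
finger_gap: 0.0208
finger_force: 63.1
```

Request:
{"method": "play_rows", "body": {
  "series": [-1,0.2,0,0,0,-1,0.4,0,0,0,-1,0.59,0,0,0,-1,0.59,0,0.15,0,-1,0.59,0,0.28,0,-1,0.59,0,0.35,0,-1,0.59,0,0.38,0,-1,0.59,0,0.395,0]
}}

```text
clock: 36.7
tcp_pos: [0.459, 0.0334, 0.0917]
eef_rot: [0.0, 0.686, 0.728, 0.0]
contact_force: [0.2, 0.3, -0.9]
finger_gap: 0.0215
finger_force: 63.1
```

```bash
python3 - <<'E'
from h import *
plan(onplate(-.101,0,.0905)); print(get_obs()["contact_force"])
E
```

```text
now [0.459  0.0334 0.0917] 3.37
(np.float64(0.4577), np.float64(0.0392), 0.0905, 3.6) -> [ 0.029 -0.005  0.006 -0.003]
[ 0.17291152  0.31385306 -0.9091845 ]
```

Request:
{"method": "play_rows", "body": {
  "series": [-1,0.02,-0.005,0.005,0,1,0.02,-0.005,0.005,0,1,0.02,-0.005,0.005,0,1,0.02,-0.005,0.005,0,1,0.02,-0.005,-0.03,0,1,0.02,-0.005,-0.065,0,1,0.02,-0.065,-0.065,0,1,0.02,-0.115,-0.065,0]
}}

```text
clock: 37.7
tcp_pos: [0.4344, 0.0359, 0.1044]
eef_rot: [-0.0, 0.686, 0.728, -0.0]
contact_force: [-0.2, -0.5, 0.2]
finger_gap: 0.0851
finger_force: 0.0
```

Request:
{"method": "play_rows", "body": {
  "series": [1,0,-0.03,0,0,1,0,-0.05,0,0,1,0,-0.07,0,0,1,0,-0.09,0,0,1,0,-0.12,0,0,1,0,-0.15,0,0,1,0,-0.18,0,0,1,0,-0.2,0,0]
}}

```text
clock: 38.7
tcp_pos: [0.3952, 0.0337, 0.1045]
eef_rot: [-0.0, 0.686, 0.728, -0.0]
contact_force: [0.4, 0.5, -1.3]
finger_gap: 0.0853
finger_force: 0.0
```

Request:
{"method": "play_rows", "body": {
  "series": [1,0,0,-0.15,0,1,-0.1,0.1,-0.4,0,1,-0.35,0.25,-0.6,0,1,-0.6,0.5,-0.7,0,1,-0.8,0.7,-0.8,0,1,-1,0.8,-0.9,0,1,-1,0.8,-0.9,0,1,-1,0.8,-0.9,0]
}}

```text
clock: 39.7
tcp_pos: [0.5668, -0.156, 0.284]
eef_rot: [-0.001, 0.686, 0.728, 0.0]
contact_force: [-0.3, 0.2, -0.3]
finger_gap: 0.0855
finger_force: 0.0
```

```bash
python3 - <<'E'
from h import *
cv2.imwrite('pics/top5.png',camera('top')[...,::-1]); t=cv2.imread('pics/top5.png')
print(flat(t)); plan((.55,-.335,.28,3))
E
```

```text
[(array([-0.1442, -0.0039]), -90.2, array([0.0982, 0.06  ])), (array([ 0.0632, -0.0041]), -90.0, array([0.0985, 0.06  ])), (array([ 0.1427, -0.0034]), -89.9, array([0.0985, 0.0601]))]
now [ 0.5666 -0.1554  0.284 ] 3.45
(0.55, -0.335, 0.28, 3) -> [-0.891 -0.137  0.02   0.005]
```

Request:
{"method": "play_rows", "body": {
  "series": [1,-0.2,-0.05,0,0,1,-0.4,-0.1,0,0,1,-0.6,-0.137,0,0,1,-0.8,-0.137,0,0,1,-0.89,-0.137,0,0,1,-0.89,-0.137,0,0,1,-0.89,-0.137,0,0,1,-0.89,-0.137,0,0]
}}

```text
clock: 40.75
tcp_pos: [0.5506, -0.3344, 0.2847]
eef_rot: [0.0, 0.685, 0.728, 0.0]
contact_force: [-0.4, -0.4, -1.1]
finger_gap: 0.0855
finger_force: 0.0
```

```bash
python3 - <<'E'
from h import *
o,im=grab("w6"); hsv=cv2.cvtColor(im,cv2.COLOR_BGR2HSV)
P=proj("wrist",[[.5795,-.4224,.08]],o)[0]; print(P)
m=(hsv[...,2]>165)&(hsv[...,1]>90); x,y=P.astype(int)
for a,r in blobs(m,(x-35,y-80,x+35,y+25),150): print(a,r,ends("wrist",r,.08,o))
cv2.imwrite("pics/c6.png",im[y-150:y+100,x-150:x+150])
plan((.5795,-.422,.10,3),(.5795,-.422,.046,3))
E
```

```text
[344.52115493 299.12044189]
1374.5 ((346.8515930175781, 287.5307312011719), (21.13090705871582, 71.41338348388672), 1.301952600479126) (array([ 0.5808, -0.4116]), -87.1, array([0.071 , 0.0191]))
now [ 0.5506 -0.3346  0.2847] 3.47
(0.5795, -0.422, 0.1, 3) -> [-0.445  0.118  0.924  0.005]
(0.5795, -0.422, 0.046, 3) -> [0.   0.   0.27 0.  ]
```

View pics/c6.png

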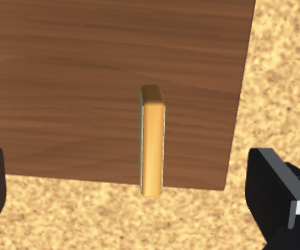

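The slab is still standing, with its top running from about (346,255) to (346,343) in the full picture. I'll grasp it.

Request:
{"method": "play_rows", "body": {
  "series": [1,-0.2,0.06,0.1,0,1,-0.445,0.118,0.3,0.005,1,-0.445,0.118,0.5,0.005,1,-0.445,0.118,0.7,0.005,1,-0.445,0.118,0.8,0.005,1,-0.445,0.118,0.9,0.005,1,-0.445,0.118,0.925,0.005,1,-0.445,0.118,0.925,0.005]
}}

```text
clock: 41.8
tcp_pos: [0.5794, -0.4234, 0.1002]
eef_rot: [0.0, 0.689, 0.725, 0.0]
contact_force: [0.6, 0.2, 0.9]
finger_gap: 0.0853
finger_force: 0.0
```

Request:
{"method": "play_rows", "body": {
  "series": [1,0,0,0.1,0,1,0,0,0.2,0,1,0,0,0.27,0,1,0,0,0.27,0,-1,0,0,0.27,0,-1,0,0,0.27,0,-1,0,0,0.27,0,-1,0,0,0.27,0]
}}

```text
clock: 42.8
tcp_pos: [0.5792, -0.4233, 0.0458]
eef_rot: [0.0, 0.689, 0.725, 0.0]
contact_force: [-0.8, 0.8, 1.8]
finger_gap: 0.0211
finger_force: 63.5
```

Request:
{"method": "play_rows", "body": {
  "series": [-1,0,0,0,0,-1,0,0,-0.2,0,-1,0,0,-0.4,0,-1,0.15,0,-0.62,0,-1,0.4,0,-0.62,0,-1,0.65,0,-0.62,0,-1,0.9,0,-0.62,0,-1,0.97,0,-0.62,0]
}}

```text
clock: 43.8
tcp_pos: [0.5693, -0.226, 0.1698]
eef_rot: [-0.0, 0.687, 0.726, 0.0]
contact_force: [0.0, -0.3, -1.2]
finger_gap: 0.0208
finger_force: 63.0
```

```bash
python3 - <<'E'
from h import *
q=onplate(-.018,0,.0905); h=onplate(-.018,-.12,.17)
plan(h,(q[0],q[1],.17,3.6),q)
E
```

```text
now [ 0.5693 -0.226   0.1698] 3.15
(np.float64(0.5481), np.float64(-0.0754), 0.17, 3.6) -> [ 0.758 -0.065 -0.001 -0.005]
(np.float64(0.5405), np.float64(0.0444), 0.17, 3.6) -> [ 0.6 -0.  -0.  -0. ]
(np.float64(0.5405), np.float64(0.0444), 0.0905, 3.6) -> [ 0.     0.     0.398 -0.   ]
```

Request:
{"method": "play_rows", "body": {
  "series": [-1,0.2,-0.02,0,0,-1,0.4,-0.04,0,-0.005,-1,0.6,-0.065,0,-0.005,-1,0.755,-0.065,0,-0.005,-1,0.755,-0.065,0,-0.005,-1,0.755,-0.065,0,-0.005,-1,0.755,-0.065,0,-0.005,-1,0.755,-0.065,0,-0.005]
}}

```text
clock: 44.8
tcp_pos: [0.5485, -0.0801, 0.1694]
eef_rot: [-0.0, 0.686, 0.727, -0.0]
contact_force: [-0.4, 0.2, -0.9]
finger_gap: 0.0212
finger_force: 63.0
```

Request:
{"method": "play_rows", "body": {
  "series": [-1,0.2,0,0,0,-1,0.4,0,0,0,-1,0.59,0,0,0,-1,0.59,0,0.15,0,-1,0.59,0,0.28,0,-1,0.59,0,0.35,0,-1,0.59,0,0.38,0,-1,0.59,0,0.39,0]
}}

```text
clock: 45.8
tcp_pos: [0.5418, 0.0383, 0.0918]
eef_rot: [0.0, 0.686, 0.728, 0.0]
contact_force: [-0.3, 0.5, 0.3]
finger_gap: 0.0213
finger_force: 63.0
```

```bash
python3 - <<'E'
from h import *
plan(onplate(-.018,0,.0905)); print(get_obs()["contact_force"])
cv2.imwrite('pics/side3.png',camera('side')[120:360,130:450,::-1])
E
```

```text
now [0.5418 0.0383 0.0918] 3.37
(np.float64(0.5405), np.float64(0.0444), 0.0905, 3.6) -> [ 0.031 -0.005  0.006 -0.003]
[-0.31353053  0.5114682   0.29590756]
```

View pics/side3.png

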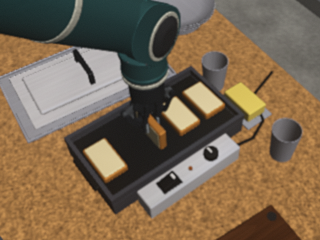

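The side view shows three slabs flat and the fourth held upright in the gap at about (157,133) in the crop. I'll release it and tip it toward −x.

Request:
{"method": "play_rows", "body": {
  "series": [-1,0.02,-0.005,0.005,0,1,0.02,-0.005,0.005,0,1,0.02,-0.005,0.005,0,1,0.02,-0.005,0.005,0,1,0.02,-0.005,-0.03,0,1,0.02,-0.005,-0.065,0,1,0.02,-0.065,-0.065,0,1,0.02,-0.115,-0.065,0]
}}

```text
clock: 46.85
tcp_pos: [0.5172, 0.041, 0.1044]
eef_rot: [-0.0, 0.686, 0.728, -0.0]
contact_force: [0.2, -1.1, 0.2]
finger_gap: 0.0852
finger_force: 0.0
```

Request:
{"method": "play_rows", "body": {
  "series": [1,0,-0.03,0,0,1,0,-0.05,0,0,1,0,-0.07,0,0,1,0,-0.09,0,0,1,0,-0.12,0,0,1,0,-0.15,0,0,1,0,-0.18,0,0,1,0,-0.2,0,0]
}}

```text
clock: 47.85
tcp_pos: [0.478, 0.0387, 0.1045]
eef_rot: [-0.0, 0.686, 0.728, -0.0]
contact_force: [0.4, 0.7, -0.2]
finger_gap: 0.0853
finger_force: 0.0
```

Request:
{"method": "play_rows", "body": {
  "series": [1,0,0,-0.15,0,1,-0.1,0.1,-0.4,0,1,-0.35,0.15,-0.5,0,1,-0.6,0.15,-0.5,0,1,-0.8,0.15,-0.5,0,1,-1,0.15,-0.5,0,1,-1,0.15,-0.5,0,1,-1,0.15,-0.5,0]
}}

```text
clock: 48.85
tcp_pos: [0.52, -0.1585, 0.2044]
eef_rot: [-0.0, 0.686, 0.728, 0.0]
contact_force: [0.6, 1.3, 0.9]
finger_gap: 0.085
finger_force: 0.0
```

```bash
python3 - <<'E'
from h import *
cv2.imwrite('pics/top6.png',camera('top')[...,::-1]); t=cv2.imread('pics/top6.png')
for f in flat(t): print(f)
o,im=grab("w7"); g=cv2.cvtColor(im,cv2.COLOR_BGR2GRAY)
p=proj("wrist",[[.506,-.0907,.066]],o)[0]; x,y=p.astype(int); print(p)
for a,r in blobs(g<70,(x-45,y-45,x+45,y+45),300): print(a,r,ends("wrist",r,.066,o))
cv2.imwrite("pics/c7.png",np.hstack([cv2.resize(im,(400,300)),cv2.resize(t[150:420,110:540],(400,300))]))
E
```

```text
(array([-0.1442, -0.0039]), -90.2, array([0.0979, 0.06  ]))
(array([-0.06  , -0.0013]), -92.6, array([0.0973, 0.0598]))
(array([ 0.0633, -0.0043]), -90.2, array([0.0984, 0.0598]))
(array([ 0.1427, -0.0033]), -90.0, array([0.0983, 0.0601]))
[304.31434033 123.13950405]
3472.5 ((305.0, 125.5), (49.0, 72.0), 90.0) (array([ 0.5065, -0.0924]), 3.4, array([0.0478, 0.032 ]))
```

View pics/c7.png

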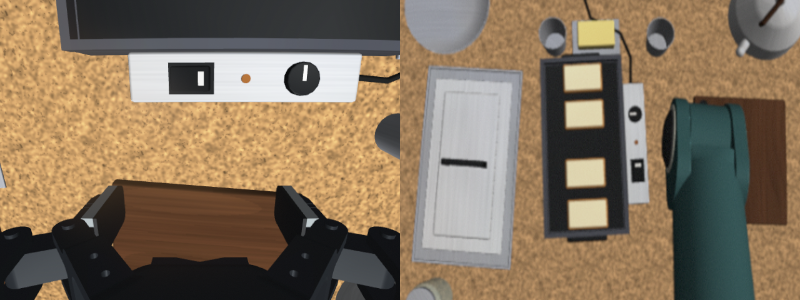

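Both panels show all four slabs lying flat, separate and on the plate. The lid is in the tray and the rocker is at (305,125) in the full wrist picture. Now I'll press its far end.

```bash
python3 - <<'E'
from h import *
plan((.5205,-.0908,.09,3.6),(.5205,-.0908,.072,3.6))
E
```

```text
now [ 0.5202 -0.158   0.2045] 3.47
(0.5205, -0.0908, 0.09, 3.6) -> [ 0.335  0.022  0.573 -0.001]
(0.5205, -0.0908, 0.072, 3.6) -> [ 0.    0.    0.09 -0.  ]
```

Request:
{"method": "play_rows", "body": {
  "series": [-1,0.1,0.01,0,0,-1,0.25,0.02,0,0,-1,0.335,0.022,0.1,0,-1,0.335,0.022,0.3,0,-1,0.335,0.022,0.45,0,-1,0.335,0.022,0.55,0,-1,0.335,0.022,0.6,0,-1,0.335,0.022,0.61,0]
}}

```text
clock: 49.95
tcp_pos: [0.5206, -0.0912, 0.0825]
eef_rot: [-0.0, 0.686, 0.728, 0.0]
contact_force: [-1.1, 0.1, -0.8]
finger_gap: 0.0003
finger_force: 0.0
```

Request:
{"method": "play_rows", "body": {
  "series": [-1,0,0,0.005,0,-1,0,0,0.01,0,-1,0,0,0.015,0,-1,0,0,0.02,0,-1,0,0,0.025,0,-1,0,0,0.03,0,-1,0,0,0.035,0,-1,0,0,0.04,0]
}}

```text
clock: 50.95
tcp_pos: [0.5201, -0.092, 0.0742]
eef_rot: [-0.0, 0.686, 0.728, -0.0]
contact_force: [0.7, 1.0, 0.0]
finger_gap: -0.0001
finger_force: 0.0
```

Request:
{"method": "play_rows", "body": {
  "series": [-1,0,0,0.005,0,-1,0,0,0.01,0,-1,0,0,0.015,0,-1,0,0,0.02,0,-1,0,0,0.025,0,-1,0,0,0.025,0,-1,0,0,0.025,0,-1,0,0,0.025,0]
}}

```text
clock: 51.95
tcp_pos: [0.5206, -0.0921, 0.0719]
eef_rot: [0.001, 0.686, 0.728, -0.001]
contact_force: [-22.2, 2.4, 61.4]
finger_gap: 0.0001
finger_force: 27.3
```

Request:
{"method": "play_rows", "body": {
  "series": [-1,0,0,-0.05,0,-1,0,0,-0.2,0,-1,-0.1,0,-0.4,0,-1,-0.33,0,-0.5,0,-1,-0.33,0,-0.65,0,-1,-0.33,0,-0.65,0,-1,-0.33,0,-0.65,0,-1,-0.33,0,-0.65,0]
}}

```text
clock: 52.95
tcp_pos: [0.524, -0.1575, 0.1986]
eef_rot: [-0.001, 0.686, 0.728, -0.0]
contact_force: [-0.4, -0.1, -0.2]
finger_gap: 0.0002
finger_force: 0.0
```

```bash
python3 - <<'E'
from h import *
a=cv2.imread("pics/w7.png"); o,im=grab("w8"); print(o["tcp_pos"])
cv2.imwrite("pics/c8.png",np.hstack([cv2.resize(z[75:175,240:370],(390,300),interpolation=cv2.INTER_CUBIC) for z in (a,im)]))
E
```

```text
[ 0.52403659 -0.15751991  0.19858458]
```

View pics/c8.png

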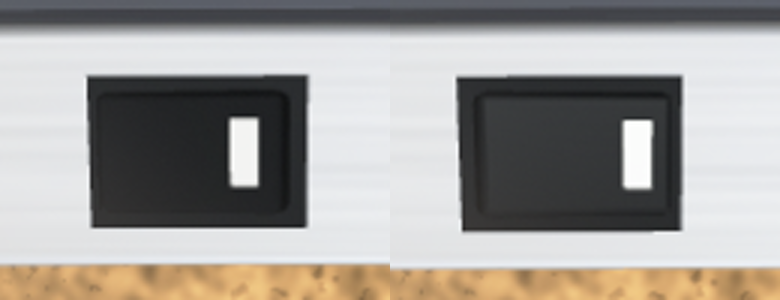

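The rocker's face has shifted toward +x and its shading has changed, which suggests it snapped over. I'll confirm from the side camera.

```bash
python3 - <<'E'
from h import *
a=cv2.imread("pics/side0.png"); cv2.imwrite("pics/side9.png",camera("side")[...,::-1]); b=cv2.imread("pics/side9.png")
x,y=proj("side",[[.506,-.0907,.066]])[0].astype(int); print(x,y)
cv2.imwrite("pics/c9.png",np.hstack([cv2.resize(z[y-25:y+25,x-32:x+32],(390,300),interpolation=cv2.INTER_CUBIC) for z in (a,b)]))
t=camera("top")[...,::-1].copy()
for f in flat(t): print(f)
E
```

```text
298 300
(array([-0.1442, -0.0039]), -90.3, array([0.098 , 0.0597]))
(array([-0.0605, -0.0016]), -90.4, array([0.0981, 0.06  ]))
(array([ 0.0632, -0.0043]), -90.2, array([0.0985, 0.0599]))
(array([ 0.1427, -0.0035]), -90.0, array([0.0984, 0.0601]))
```

View pics/c9.png

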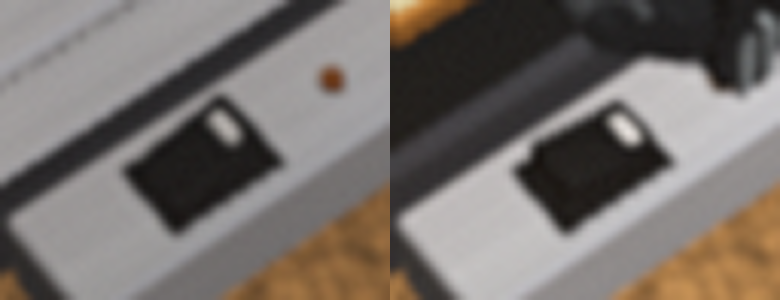

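In the right-hand crop the rocker's near end at (540,150) now stands up and the far end is down, so the switch is on. The bread is still in place and the arm is clear, so I'll hand in.

```bash
python3 -c "
from station import *
print(finish_job())"
```

```text
the job is handed in; nothing more can be done
None
```

The job is handed in: the lid is level, handle up, in the tray, all four slabs lie flat and apart on the hot plate, and the griddle was switched on last; the final press briefly read 61 N at the wrist (limit 120 N).

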